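# Find the bicycle headlamp with the worn push switch

## Robot

A 6-joint arm with a two-finger parallel gripper is mounted at the origin on the work surface. World frame = base frame: x ahead of the robot, y to its left, z up, the work surface at z = 0. Lengths are in m, angles in rad, forces in N, time in s.
With the tool pointing down it reaches from about 0.225 to 0.875 m from the base axis. Payload 3.4 kg.
Tool frame: the origin (TCP) lies between the finger pads; the fingertips stand 22 mm ahead of it and the grasp point (between the pads) lies 3 mm ahead of it (manip.finger_overhang is the distance from the TCP to the fingertips, in m); z points along the fingers, y is the line along which they close (so a half turn about z gives the same grasp; the last joint's range is limited). The gripper opens to 85 mm and grips with 20 to 120 N. Pads are 22 mm wide; open, the fingers measure 114 mm over their backs; the gripper's body (76 mm by 85 mm) begins 54 mm behind the grasp point. The pads swing forward as they close: fully open they stand 13 mm farther back than shut.
Start: joints at [-1.324, 0.276, 1.505, -0, 1.361, -0.121], TCP at [0.207, -0.537, 0.253] pointing down, gripper open.
Joint ranges: [-2.89, 2.89], [-0.75, 2.08], [0.22, 2.7], [-1.18, 4.32], [0.11, 2.71], [-2.7, 2.7]. Speed limits (rad/s): [2.57, 2.57, 3.14, 3.14, 3.14, 3.14].

## Interface

Orientations are given as a unit quaternion [w, x, y, z].
In Python, from rig import get_state, eyes, order, manip gives the robot as it stands.
- The arm moves only by the tool drive_tool, never from a script. Its argument "rows" is a list of rows, each a list of 4 numbers: the shift along the tool's x, y, z in units of 25 mm (1.0 is 25 mm), then the turn about the tool's z in units of 6 degrees (1.0 is 6 degrees). A call has exactly 8 rows; each row is the pose to reach, as a shift and turn from the pose commanded when the call began, along the tool's axes at that moment; what a row does not reach only later rows make up. A row lasts 1/12 s, in which the tool goes at most 41.7 mm and 7.16 degrees, less where a joint would pass 70% of its speed; a pose out of reach is approached as far as the arm can. A call with a gripper value outside its range is refused whole. "grip" is the finger opening in mm, from 0 to 85.4, set as the call begins (left out, the last holds). The fingers move at their own pace and stop on an object; "newtons" is the grip in N (left out, the last holds). Time passes only in rows, so rows that repeat a pose let the fingers close, or fill a call up. It gives the time, the measured TCP pose, the force, the opening and the grip force at its end, in the units of the state.
- get_state(): the state, without advancing time (a new reading comes with each control period).
- eyes.get_image(name): name is "side" or "top" or "wrist"; returns (picture, depth): 400x640x3 uint8, red, green, blue; 400x640 float32, m along the optical axis (not along the pixel's ray), 0 where there is no reading.
- eyes.camera_info(name): a dict with "fx", "fy", "cx", "cy" (pixels), "R" (3x3) and "t" (3): a world point X has camera coordinates R X + t. Camera axes: x right, y down, z forward; pixel columns grow to the right and rows downward; lengths in m; the calibration is good to about 2 mm. A picture is of the moment at which its call begins: read the wrist's pose just before it. camera_info takes no time and is no camera call; for the wrist camera it gives the pose at the moment of the call.
- order.sign_off(): hands the job in; it is judged then, once.
The state is a dict: "clock": time; "qpos": joint angles; "qd": joint speeds; "effort": joint torques, N m; "position": TCP position; "ee_rot": TCP orientation; "contact_force": force on the tool from outside, world axes, zero at the start; "moment": the same for the moment, N m; "width": finger opening in m; "gripper_force": force on a finger pad.
Only numpy, scipy, OpenCV 4.12 (cv2) and the standard library are available. Lean on these libraries where they do the work, as an engineer would, in place of code of your own. Each camera call takes 0.05 s, during which the arm holds its last target. There are 200 camera calls.

## Task

Three used bicycle headlamps stand on the bench. Push down the yellow switch on top of every one until it clicks and stays in, feeling how hard you have to push and without forcing any switch on past its click. One lamp's switch is worn and clicks in under a much lighter push than the other two: stand that lamp gently on its foot in the green repair tray and leave the two sound lamps, and everything else on the bench, where they are.

Things in the scene. Friction and masses are not known exactly. Their poses are not given: they have to be found in the camera images.
- lamp_a: One of 3 loose look-alike bicycle headlamps, 0.16 kg: level grey shell 50 mm round, axis 36 mm up, straight from x -26 to +22 mm (pinch it across y); lens in 53 mm chrome rim at the -x end, tail to x +43; steel foot 64 (x) x 42 (y) x 4 mm. Switch boss 25 mm wide on top ends at 64 mm. Origin: centre of the foot's underside; z up. One of the three has the worn switch; it cannot be seen which.
- lamp_b: One of 3 loose look-alike bicycle headlamps, 0.16 kg: level grey shell 50 mm round, axis 36 mm up, straight from x -26 to +22 mm (pinch it across y); lens in 53 mm chrome rim at the -x end, tail to x +43; steel foot 64 (x) x 42 (y) x 4 mm. Switch boss 25 mm wide on top ends at 64 mm. Origin: centre of the foot's underside; z up. One of the three has the worn switch; it cannot be seen which.
- lamp_c: One of 3 loose look-alike bicycle headlamps, 0.16 kg: level grey shell 50 mm round, axis 36 mm up, straight from x -26 to +22 mm (pinch it across y); lens in 53 mm chrome rim at the -x end, tail to x +43; steel foot 64 (x) x 42 (y) x 4 mm. Switch boss 25 mm wide on top ends at 64 mm. Origin: centre of the foot's underside; z up. One of the three has the worn switch; it cannot be seen which.
- switch_a: Yellow switch cap on lamp_a, 16 mm wide. Origin: centre of its top, over the lamp's origin, 72.5 mm above the foot's underside when out. Pushed down it resists most at about 0.5 mm (sound 7-10 N, worn 3-5 N), clicks through at about 2 mm and stays in at 3.6 mm (worn 3.1); let go sooner it comes back. Hard stop at 4 mm. Over 16 N spoils it.
- switch_b: Yellow switch cap on lamp_b, 16 mm wide. Origin: centre of its top, over the lamp's origin, 72.5 mm above the foot's underside when out. Pushed down it resists most at about 0.5 mm (sound 7-10 N, worn 3-5 N), clicks through at about 2 mm and stays in at 3.6 mm (worn 3.1); let go sooner it comes back. Hard stop at 4 mm. Over 16 N spoils it.
- switch_c: Yellow switch cap on lamp_c, 16 mm wide. Origin: centre of its top, over the lamp's origin, 72.5 mm above the foot's underside when out. Pushed down it resists most at about 0.5 mm (sound 7-10 N, worn 3-5 N), clicks through at about 2 mm and stays in at 3.6 mm (worn 3.1); let go sooner it comes back. Hard stop at 4 mm. Over 16 N spoils it.
- tray: Green painted steel repair tray fixed on the bench, open on top: 160 mm (its x) by 200 mm (its y), walls 28 mm high and 3 mm thick, floor about 3 mm thick. Origin: centre of its underside, on the bench.
- bell: Chrome bicycle bell, 55 mm across, 40 mm high, lying loose on its clamp. Origin: centre of its underside. Bystander.
- cap_tin: Round black rubber valve-cap tin, 63 mm across, 28 mm high, loose. Origin: centre of its underside. Bystander.
- tyre_lever: Red steel tyre lever, about 145 mm long (its x) by 18 mm, 8 mm high, lying loose. Origin: middle of its underside. Bystander.
- pump_head: Blue plastic pump head, standing loose, 46 mm high; a 26 mm round body with a thumb lever that reaches 46 mm along its +x and a hose stub that reaches 32 mm along its -x. Origin: centre of the body's underside. Bystander.
- vise: Small blue cast-iron bench vise bolted to the bench, base 100 mm (its x) by 130 mm (its y), 106 mm high, with a steel T-handle that stands out to 140 mm along its -y. Origin: centre of its underside.
Not all that is in view belongs to the job. What is shaped like the lamp_c but blue is not meant. Leave any blue look-alike of the lamp_b alone.

How it is judged:
At the end, for the whole second after the job is handed in: All three caps stay clicked in; the worn lamp (its clicked-in cap stays 69.2 to 70.2 mm above the foot's underside, sound ones below 69.2) stands upright (0.1 rad), still, on the tray's floor, inside its walls; the other two stand upright within 25 mm of where they began (((z of switch_a in the frame of lamp_a between 0.0692 and 0.0702 m and x of lamp_a in the frame of tray between -0.06 and 0.06 m and y of lamp_a in the frame of tray between -0.08 and 0.08 m and z of lamp_a in the frame of tray below 0.008 m and angle between each of lamp_a, lamp_b, lamp_c's own z axis and vertical below 0.1 rad and linear speed of lamp_a below 0.02 m/s and z of switch_b in the frame of lamp_b below 0.0692 m and distance of each of lamp_b, lamp_c from where it was at the start of the episode below 0.025 m and z of switch_c in the frame of lamp_c below 0.0692 m) or (z of switch_b in the frame of lamp_b between 0.0692 and 0.0702 m and x of lamp_b in the frame of tray between -0.06 and 0.06 m and y of lamp_b in the frame of tray between -0.08 and 0.08 m and z of lamp_b in the frame of tray below 0.008 m and angle between each of lamp_b, lamp_a, lamp_c's own z axis and vertical below 0.1 rad and linear speed of lamp_b below 0.02 m/s and z of switch_a in the frame of lamp_a below 0.0692 m and distance of each of lamp_a, lamp_c from where it was at the start of the episode below 0.025 m and z of switch_c in the frame of lamp_c below 0.0692 m) or (z of switch_c in the frame of lamp_c between 0.0692 and 0.0702 m and x of lamp_c in the frame of tray between -0.06 and 0.06 m and y of lamp_c in the frame of tray between -0.08 and 0.08 m and z of lamp_c in the frame of tray below 0.008 m and angle between each of lamp_c, lamp_a, lamp_b's own z axis and vertical below 0.1 rad and linear speed of lamp_c below 0.02 m/s and z of switch_a in the frame of lamp_a below 0.0692 m and distance of each of lamp_a, lamp_b from where it was at the start of the episode below 0.025 m and z of switch_b in the frame of lamp_b below 0.0692 m))); the robot touches nothing.
It fails at once if a switch is forced: more than 16 N on its cap (contact force between anything else and switch_a above 16 N or contact force between anything else and switch_b above 16 N or contact force between anything else and switch_c above 16 N).
It fails at once if two lamps are carried off or pushed more than 40 mm (distance of each of lamp_a, lamp_b from where it was at the start of the episode above 0.04 m or distance of each of lamp_b, lamp_c from where it was at the start of the episode above 0.04 m or distance of each of lamp_a, lamp_c from where it was at the start of the episode above 0.04 m).
It fails at once if a lamp is tipped over (angle between any of lamp_a, lamp_b, lamp_c's own z axis and vertical above 0.6 rad).
It fails at once if a lamp is let fall (out of the fingers at over 0.5 m/s) or banged into the tray (over 40 N) (contact force between any of lamp_a, lamp_b, lamp_c and tray above 40 N or (linear speed of lamp_a above 0.5 m/s and contact force between the fingers and lamp_a below 0.2 N) or (linear speed of lamp_b above 0.5 m/s and contact force between the fingers and lamp_b below 0.2 N) or (linear speed of lamp_c above 0.5 m/s and contact force between the fingers and lamp_c below 0.2 N)).
It fails at once if a bystander is pushed more than 20 mm (distance of any of bell, cap_tin, tyre_lever, pump_head from where it was at the start of the episode above 0.02 m).
It also fails if it takes over 72 s, if anything falls off the work surface, if the arm or the gripper's body presses on something with over 40 N, if the wrist force passes 120 N, or if a joint passes its speed limit or range.

## Working session

There is one attempt and no reset: what is moved stays moved. The work goes in short steps, Python scripts to look and compute and a tool call to move; the robot and the scene stay as the last step left them, time stands still between calls to the robot, and variables do not carry over. Pictures are saved under pics/ and viewed, at most 10 in all, crops included, and the job is handed in when it is done.

Besides the shell and the picture viewer there is one more tool, called after ">>>" as name(argument=value, ...), one argument or row to a line, values as JSON. drive_tool: Moves the arm, as the interface text tells. Its arguments: {"type":"object","properties":{"rows":{"type":"array","items":{"type":"array","items":{"type":"number"}}},"grip":{"type":"number"},"newtons":{"type":"number"}},"required":["rows"]}

```bash
ls; mkdir -p pics; python3 - <<'E'
from rig import get_state, eyes, order, manip
import cv2,numpy as np
print(get_state()); print([a for a in dir(manip) if a[0]!='_'], manip.finger_overhang)
for n in ("top","side"):
    im,d=eyes.get_image(n); cv2.imwrite(f"pics/{n}0.png",im[...,::-1]); np.savez(f"{n}0.npz",im=im,d=d,**eyes.camera_info(n)); print(n,eyes.camera_info(n))
E
```

```text
pics
{'clock': 0.0, 'qpos': array([-1.32399096e+00,  2.76586295e-01,  1.50611829e+00, -6.29885107e-06,
        1.36071526e+00, -1.21009889e-01]), 'qd': array([ 0.00057574,  0.00093935,  0.00212422, -0.00095133,  0.00091593,
       -0.00064624]), 'effort': array([ 1.45568283e-03, -4.16768324e+01, -2.45803356e+01, -1.20976974e-04,
        1.09784631e-02, -9.14711720e-07]), 'position': array([ 0.20662478, -0.53606941,  0.25245056]), 'ee_rot': array([-9.11594435e-04,  9.83136071e-01,  1.82873264e-01, -6.04986429e-05]), 'contact_force': array([0.23789339, 0.22549623, 0.33747765]), 'moment': array([-0.01574803, -0.01927043, -0.02462181]), 'gripper_force': 0.0, 'width': 0.08551576267870141}
['MotionError', 'finger_overhang'] 0.022
top {'fx': 520.9891028561616, 'fy': 520.9891028561616, 'cx': 317.7444507479165, 'cy': 201.29013287773526, 'R': array([[ 0.02298301, -0.99968361, -0.01022104],
       [-0.99484658, -0.02185953, -0.09900733],
       [ 0.09875257,  0.01244385, -0.99503421]]), 't': array([0.00250619, 0.4920726 , 1.26548118])}
side {'fx': 478.35383888184884, 'fy': 478.35383888184884, 'cx': 316.2498949314159, 'cy': 194.5473344975234, 'R': array([[-0.92527074, -0.37929979, -0.0023934 ],
       [-0.2143088 ,  0.5279742 , -0.82177551],
       [ 0.31296293, -0.75985191, -0.56980636]]), 't': array([0.45297743, 0.16857795, 1.04407837])}
```

View pics/top0.png

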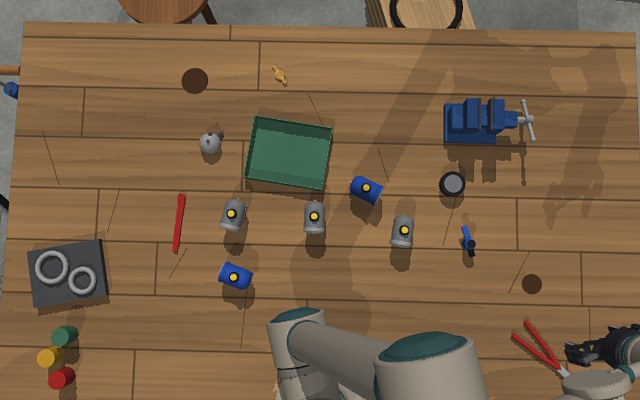

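View pics/side0.png

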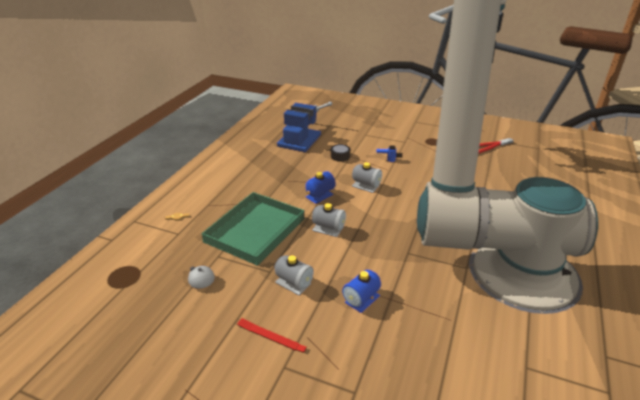

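The top view shows grey lamps with caps at (231,213), (314,216) and (404,230). The blue look-alikes are at (366,188) and (234,277), and the tray is near (288,153).

```bash
cat > h.py <<'E'
import numpy as np,cv2
def cloud(f):
    z=np.load(f); d=z['d']; v,u=np.indices(d.shape)
    pc=np.stack([(u-z['cx'])/z['fx']*d,(v-z['cy'])/z['fy']*d,d],-1)
    P=(pc-z['t'])@z['R']; P[d==0]=np.nan
    return z['im'],P,z
def ray(z,u,v,h):
    r=z['R'].T@np.array([(u-z['cx'])/z['fx'],(v-z['cy'])/z['fy'],1.]); c=-z['R'].T@z['t']
    return c+r*(h-c[2])/r[2]
E
python3 - <<'E'
from h import *
im,P,z=cloud('top0.npz')
hsv=cv2.cvtColor(im,cv2.COLOR_RGB2HSV)
yel=cv2.inRange(hsv,(20,150,120),(35,255,255))
n,l,s,c=cv2.connectedComponentsWithStats(yel)
for i in range(1,n):
    if s[i,4]<25: continue
    u,v=c[i]
    if not(100<v<300 and u>120): continue
    q=ray(z,u,v,.0725); zz=np.nanmedian(P[l==i][:,2])
    m=(np.hypot(P[...,0]-q[0],P[...,1]-q[1])<.055)&(P[...,2]>.035)&(P[...,2]<.064)&(hsv[...,1]<60)
    p=P[m][:,:2]; out=[]
    if len(p)>40:
        w,V=np.linalg.eigh(np.cov(p.T)); a=V[:,1]; a=a*np.sign(a[0]); pr=(p-q[:2])@a; pe=(p-q[:2])@V[:,0]
        r=cv2.minAreaRect(p.astype(np.float32)*1000)
        out=['ang',np.degrees(np.arctan2(a[1],a[0])).round(1),'ext',np.percentile(pr,[1,99]).round(3),np.percentile(pe,[1,99]).round(3),r]
    print(c[i].round(1),s[i,4],'pos',q.round(4),'z',zz.round(4),len(p),*out)
g=cv2.inRange(hsv,(50,60,30),(90,255,255)); g[:, :230]=0; g[:,350:]=0; g[:100]=0;g[200:]=0
p=P[(g>0)]; f=p[np.abs(p[:,2]-.003)<.006]; t=p[p[:,2]>.022]
for k in (f,t): print('tray',len(k),cv2.minAreaRect(k[:,:2].astype(np.float32)*1000), np.median(k[:,2]))
print('bench',np.nanmedian(P[240:290,300:380,2]))
b=cv2.resize(im[170:300,200:440],None,fx=3.3,fy=3.3,interpolation=cv2.INTER_CUBIC); cv2.imwrite('pics/crop.png',b[...,::-1])
E
```

```text
[365.8 187. ] 35 pos [ 0.5239 -0.101   0.0725] z 0.0712 35
[230.6 212.9] 38 pos [0.4547 0.22   0.0725] z 0.0709 533 ang -12.8 ext [-0.038  0.035] [-0.023  0.024] ((453.5506286621094, 220.57760620117188), (52.261695861816406, 76.88988494873047), 75.22480010986328)
[313.8 215.6] 35 pos [0.4528 0.0216 0.0725] z 0.0714 516 ang -1.4 ext [-0.04   0.034] [-0.024  0.024] ((450.1904602050781, 22.27509307861328), (48.885589599609375, 76.5658950805664), 88.24691009521484)
[404.2 229.6] 35 pos [ 0.4244 -0.1932  0.0725] z 0.0712 531 ang -7.8 ext [-0.039  0.035] [-0.024  0.024] ((422.7856750488281, -194.2195281982422), (51.891727447509766, 77.84603881835938), 80.09314727783203)
[233.  276.7] 40 pos [0.3045 0.2083 0.0725] z 0.0721 22
tray 4373 ((619.9487915039062, 90.08917236328125), (198.42715454101562, 160.5206756591797), 81.70465087890625) 0.0023248869493798525
tray 356 ((614.193115234375, 91.82139587402344), (199.43389892578125, 160.96878051757812), 81.68309783935547) 0.026613484075188085
bench -0.0007848449706835329
```

View pics/crop.png

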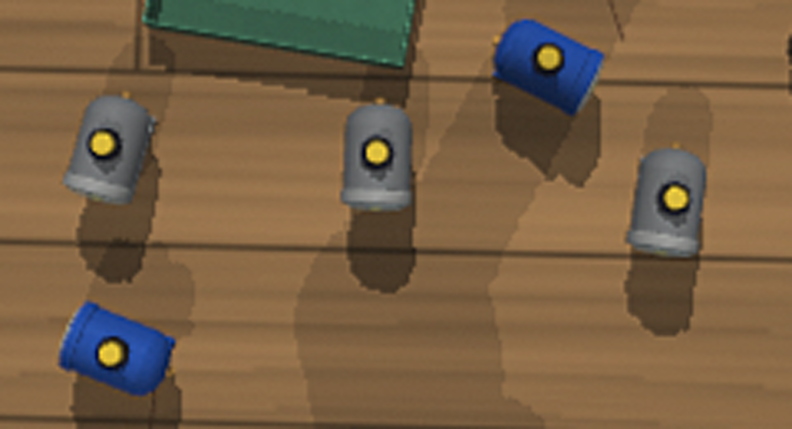

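Grey lamps, by cap position: L (0.455, 0.220, yaw about −13°), M (0.453, 0.022, about −1.5°) and R (0.424, −0.193, about −8°). The tray centre is at (0.617, 0.091).

```bash
cat >> h.py <<'E'
def rot(q):
    from scipy.spatial.transform import Rotation as R
    return R.from_quat([q[1],q[2],q[3],q[0]]).as_matrix()
def go(x,y,zz,yaw=None):
    "world target for TCP -> tool units"
    from rig import get_state
    s=get_state(); M=rot(s['ee_rot']); cur=np.degrees(np.arctan2(M[1,0],M[0,0]))
    d=M.T@(np.array([x,y,zz])-s['position'])/.025
    print('t',round(s['clock'],2),'units',d.round(3),'turn',None if yaw is None else round((cur-yaw)/6,2),'yaw',cur.round(2),'F',s['contact_force'].round(2),'pos',s['position'].round(4),'w',round(s['width'],4))
E
python3 -c "
from h import *
go(.4244,-.1932,.107,-8); go(.4244,-.1932,.18,-8)"
```

```text
t 0.1 units [13.06  -9.658  5.839] turn 4.85 yaw 21.07 F [-0.07 -0.21  0.13] pos [ 0.2066 -0.5361  0.2525] w 0.0855
t 0.1 units [13.06  -9.663  2.919] turn 4.85 yaw 21.07 F [-0.07 -0.21  0.13] pos [ 0.2066 -0.5361  0.2525] w 0.0855
```

>>> drive_tool(
  rows=[
    [1.0,-0.74,0.2,0.4],
    [2.5,-1.85,0.5,1.0],
    [4.2,-3.1,0.9,1.6],
    [5.9,-4.35,1.3,2.3],
    [7.6,-5.6,1.7,2.9],
    [9.3,-6.9,2.1,3.5],
    [11.0,-8.1,2.5,4.2],
    [12.2,-9.0,2.75,4.7],
  ],
  grip=0,
  newtons=30,
)

```text
clock: 0.77
position: [0.378, -0.2665, 0.1951]
ee_rot: [-0.0, 0.998, -0.064, -0.0]
contact_force: [0.7, -0.0, -0.0]
width: 0.0001
gripper_force: 0.0
```

>>> drive_tool(
  rows=[
    [0,0,0,0],
    [0,0,0,0],
    [0,0,0,0],
    [0,0,0,0],
    [0,0,0,0],
    [0,0,0,0],
    [0,0,0,0],
    [0,0,0,0],
  ],
)

```text
clock: 1.43
position: [0.3773, -0.2692, 0.1957]
ee_rot: [0.0, 0.998, -0.063, 0.0]
contact_force: [0.1, 1.1, -1.1]
width: 0.0001
gripper_force: 0.0
```

```bash
python3 -c "
from h import *
go(.4244,-.1932,.107,-8)"
```

```text
t 1.43 units [ 1.488 -3.252  3.548] turn 0.13 yaw -7.21 F [ 0.12  1.05 -1.05] pos [ 0.3773 -0.2692  0.1957] w 0.0001
```

>>> drive_tool(
  rows=[
    [0.3,-0.6,0.3,0.1],
    [0.7,-1.5,0.8,0.1],
    [1.1,-2.4,1.6,0.1],
    [1.4,-3.1,2.4,0.1],
    [1.49,-3.25,3.0,0.1],
    [1.49,-3.25,3.4,0.1],
    [1.49,-3.25,3.55,0.1],
    [1.49,-3.25,3.55,0.1],
  ],
)

```text
clock: 2.1
position: [0.4241, -0.1923, 0.1061]
ee_rot: [-0.0, 0.998, -0.067, -0.001]
contact_force: [-0.2, -0.4, -0.4]
width: 0.0002
gripper_force: 0.0
```

```bash
python3 - <<'E'
from h import *
from rig import eyes
go(.4244,-.1932,.107,-8)
im,d=eyes.get_image('wrist'); np.savez('w1.npz',im=im,d=d,**eyes.camera_info('wrist')); cv2.imwrite('pics/w1.png',im[...,::-1])
go(.4244,-.1932,.107,-8)
E
```

```text
t 2.1 units [ 0.016  0.034 -0.036] turn 0.04 yaw -7.73 F [-0.15 -0.41 -0.39] pos [ 0.4241 -0.1923  0.1061] w 0.0002
t 2.15 units [-0.005  0.019 -0.007] turn 0.04 yaw -7.75 F [-0.1  -1.01  0.03] pos [ 0.4246 -0.1928  0.1068] w -0.0002
```

View pics/w1.png

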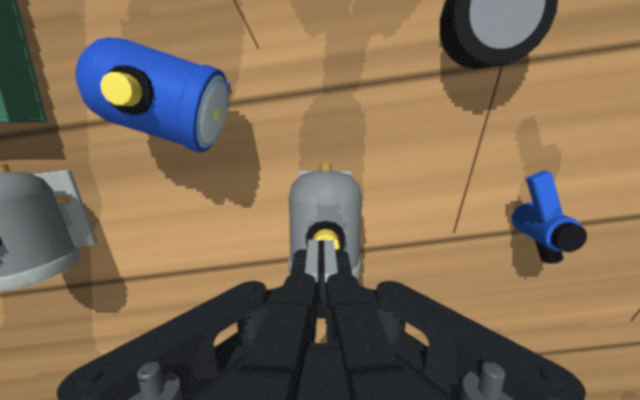

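The closed tips sit centred over the cap at about (326,235). I'll descend 10 mm, then go in 0.5 mm steps.

>>> drive_tool(
  rows=[
    [0,0,0.06,0],
    [0,0,0.14,0],
    [0,0,0.22,0],
    [0,0,0.3,0],
    [0,0,0.36,0],
    [0,0,0.4,0],
    [0,0,0.4,0],
    [0,0,0.4,0],
  ],
)

```text
clock: 2.82
position: [0.4246, -0.1924, 0.0968]
ee_rot: [0.0, 0.998, -0.067, -0.0]
contact_force: [-0.2, -0.2, -0.9]
width: -0.0003
gripper_force: 0.0
```

>>> drive_tool(
  rows=[
    [0,0,0.02,0],
    [0,0,0.04,0],
    [0,0,0.04,0],
    [0,0,0.04,0],
    [0,0,0.04,0],
    [0,0,0.04,0],
    [0,0,0.04,0],
    [0,0,0.04,0],
  ],
)

```text
clock: 3.48
position: [0.4247, -0.1924, 0.0959]
ee_rot: [0.0, 0.998, -0.067, 0.0]
contact_force: [0.3, -0.0, -0.4]
width: -0.0002
gripper_force: 0.0
```

>>> drive_tool(
  rows=[
    [0,0,0.02,0],
    [0,0,0.02,0],
    [0,0,0.02,0],
    [0,0,0.02,0],
    [0,0,0.02,0],
    [0,0,0.02,0],
    [0,0,0.02,0],
    [0,0,0.02,0],
  ],
)

```text
clock: 4.15
position: [0.4247, -0.1924, 0.0954]
ee_rot: [0.0, 0.998, -0.067, 0.0]
contact_force: [0.2, -0.1, -0.8]
width: 0.0002
gripper_force: 0.0
```

>>> drive_tool(
  rows=[
    [0,0,0.02,0],
    [0,0,0.02,0],
    [0,0,0.02,0],
    [0,0,0.02,0],
    [0,0,0.02,0],
    [0,0,0.02,0],
    [0,0,0.02,0],
    [0,0,0.02,0],
  ],
)

```text
clock: 4.82
position: [0.4247, -0.1924, 0.0949]
ee_rot: [0.0, 0.998, -0.067, 0.0]
contact_force: [0.5, -0.4, 0.3]
width: -0.0002
gripper_force: 0.0
```

>>> drive_tool(
  rows=[
    [0,0,0.015,0],
    [0,0,0.015,0],
    [0,0,0.015,0],
    [0,0,0.015,0],
    [0,0,0.015,0],
    [0,0,0.015,0],
    [0,0,0.015,0],
    [0,0,0.015,0],
  ],
)

```text
clock: 5.48
position: [0.4247, -0.1925, 0.0946]
ee_rot: [0.0, 0.998, -0.067, 0.0]
contact_force: [-0.2, 0.1, 1.1]
width: -0.0
gripper_force: 0.6
```

>>> drive_tool(
  rows=[
    [0,0,0.01,0],
    [0,0,0.01,0],
    [0,0,0.01,0],
    [0,0,0.01,0],
    [0,0,0.01,0],
    [0,0,0.01,0],
    [0,0,0.01,0],
    [0,0,0.01,0],
  ],
)

```text
clock: 6.15
position: [0.4247, -0.1925, 0.0943]
ee_rot: [0.0, 0.998, -0.067, 0.0]
contact_force: [-0.1, 0.2, 3.6]
width: 0.0003
gripper_force: 1.6
```

>>> drive_tool(
  rows=[
    [0,0,0.01,0],
    [0,0,0.01,0],
    [0,0,0.01,0],
    [0,0,0.01,0],
    [0,0,0.01,0],
    [0,0,0.01,0],
    [0,0,0.01,0],
    [0,0,0.01,0],
  ],
)

```text
clock: 6.82
position: [0.4247, -0.1925, 0.094]
ee_rot: [0.0, 0.998, -0.067, 0.0]
contact_force: [-1.0, 0.5, 3.5]
width: -0.0001
gripper_force: 1.8
```

>>> drive_tool(
  rows=[
    [0,0,0.01,0],
    [0,0,0.01,0],
    [0,0,0.01,0],
    [0,0,0.01,0],
    [0,0,0.01,0],
    [0,0,0.01,0],
    [0,0,0.01,0],
    [0,0,0.01,0],
  ],
)

```text
clock: 7.48
position: [0.4247, -0.1924, 0.0938]
ee_rot: [0.0, 0.998, -0.067, 0.0]
contact_force: [-0.2, -0.8, 2.5]
width: -0.0
gripper_force: 1.6
```

>>> drive_tool(
  rows=[
    [0,0,0.02,0],
    [0,0,0.03,0],
    [0,0,0.04,0],
    [0,0,0.04,0],
    [0,0,0.04,0],
    [0,0,0.04,0],
    [0,0,0.04,0],
    [0,0,0.04,0],
  ],
)

```text
clock: 8.15
position: [0.4246, -0.1924, 0.0927]
ee_rot: [0.0, 0.998, -0.067, -0.0]
contact_force: [-0.8, 0.5, -1.0]
width: 0.0001
gripper_force: 0.0
```

>>> drive_tool(
  rows=[
    [0,0,0.02,0],
    [0,0,0.03,0],
    [0,0,0.04,0],
    [0,0,0.04,0],
    [0,0,0.04,0],
    [0,0,0.04,0],
    [0,0,0.04,0],
    [0,0,0.04,0],
  ],
)

```text
clock: 8.82
position: [0.4247, -0.1924, 0.0918]
ee_rot: [0.0, 0.998, -0.067, 0.0]
contact_force: [0.4, 0.4, -0.2]
width: -0.0001
gripper_force: 0.0
```

>>> drive_tool(
  rows=[
    [0,0,0.02,0],
    [0,0,0.02,0],
    [0,0,0.02,0],
    [0,0,0.02,0],
    [0,0,0.02,0],
    [0,0,0.02,0],
    [0,0,0.02,0],
    [0,0,0.02,0],
  ],
)

```text
clock: 9.48
position: [0.4247, -0.1925, 0.0913]
ee_rot: [0.0, 0.998, -0.067, 0.0]
contact_force: [0.3, 0.7, 1.3]
width: 0.0001
gripper_force: 0.8
```

R clicked at about 3.6 N, so it looks worn. Next is the middle lamp.

```bash
python3 -c "
from h import *
go(.4244,-.1932,.12,-8);go(.4528,.0216,.12,-1.5)
go(.4528,.0216,.0965,-1.5)"
```

```text
t 9.48 units [-0.009  0.029 -1.147] turn 0.05 yaw -7.73 F [0.34 0.69 1.34] pos [ 0.4247 -0.1925  0.0913] w 0.0001
t 9.48 units [-0.039 -8.637 -1.148] turn -1.04 yaw -7.73 F [0.34 0.69 1.34] pos [ 0.4247 -0.1925  0.0913] w 0.0001
t 9.48 units [-0.039 -8.638 -0.208] turn -1.04 yaw -7.73 F [0.34 0.69 1.34] pos [ 0.4247 -0.1925  0.0913] w 0.0001
```

>>> drive_tool(
  rows=[
    [0,0,-0.4,0],
    [0,0,-0.9,0],
    [0,-0.7,-1.15,-0.1],
    [0,-1.8,-1.15,-0.3],
    [0,-3.2,-1.15,-0.5],
    [0,-4.6,-1.15,-0.7],
    [0,-6.0,-1.15,-0.9],
    [-0.04,-7.3,-1.15,-1.0],
  ],
)

```text
clock: 10.15
position: [0.4481, -0.0098, 0.1199]
ee_rot: [-0.0, 1.0, -0.015, 0.0]
contact_force: [1.7, 0.4, 0.1]
width: -0.0001
gripper_force: 0.0
```

```bash
python3 -c "
from h import *
go(.4528,.0216,.0962,-1.5)"
```

```text
t 10.15 units [ 0.15 -1.26  0.95] turn -0.03 yaw -1.7 F [1.72 0.4  0.09] pos [ 0.4481 -0.0098  0.1199] w -0.0001
```

>>> drive_tool(
  rows=[
    [0.05,-0.5,0,0],
    [0.1,-1.0,0,0],
    [0.15,-1.32,0.15,0],
    [0.15,-1.32,0.4,0],
    [0.15,-1.32,0.65,0],
    [0.15,-1.32,0.82,0],
    [0.15,-1.32,0.9,0],
    [0.15,-1.32,0.9,0],
  ],
)

```text
clock: 10.82
position: [0.4523, 0.0207, 0.0966]
ee_rot: [0.0, 1.0, -0.016, -0.001]
contact_force: [-0.4, -0.0, -0.7]
width: -0.0002
gripper_force: 0.0
```

>>> drive_tool(
  rows=[
    [0,0,0.02,0],
    [0,0,0.04,0],
    [0,0,0.05,0],
    [0,0,0.05,0],
    [0,0,0.05,0],
    [0,0,0.05,0],
    [0,0,0.05,0],
    [0,0,0.05,0],
  ],
)

```text
clock: 11.48
position: [0.453, 0.0215, 0.0963]
ee_rot: [0.0, 1.0, -0.015, 0.0]
contact_force: [0.1, -0.0, 0.2]
width: -0.0001
gripper_force: 0.0
```

>>> drive_tool(
  rows=[
    [0,0,0.02,0],
    [0,0,0.02,0],
    [0,0,0.02,0],
    [0,0,0.02,0],
    [0,0,0.02,0],
    [0,0,0.02,0],
    [0,0,0.02,0],
    [0,0,0.02,0],
  ],
)

```text
clock: 12.15
position: [0.4529, 0.0214, 0.0957]
ee_rot: [0.0, 1.0, -0.015, 0.0]
contact_force: [0.2, -0.2, 0.9]
width: 0.0003
gripper_force: 0.0
```

>>> drive_tool(
  rows=[
    [0,0,0.01,0],
    [0,0,0.01,0],
    [0,0,0.01,0],
    [0,0,0.01,0],
    [0,0,0.01,0],
    [0,0,0.01,0],
    [0,0,0.01,0],
    [0,0,0.01,0],
  ],
)

```text
clock: 12.82
position: [0.453, 0.0214, 0.0955]
ee_rot: [0.0, 1.0, -0.015, 0.0]
contact_force: [0.5, 0.5, 0.5]
width: 0.0001
gripper_force: 0.0
```

Contact is expected near 0.0947.

>>> drive_tool(
  rows=[
    [0,0,0.02,0],
    [0,0,0.03,0],
    [0,0,0.03,0],
    [0,0,0.03,0],
    [0,0,0.03,0],
    [0,0,0.03,0],
    [0,0,0.03,0],
    [0,0,0.03,0],
  ],
)

```text
clock: 13.48
position: [0.453, 0.0214, 0.0948]
ee_rot: [0.0, 1.0, -0.015, 0.0]
contact_force: [0.6, -0.2, 0.4]
width: -0.0002
gripper_force: 0.0
```

>>> drive_tool(
  rows=[
    [0,0,0.01,0],
    [0,0,0.01,0],
    [0,0,0.01,0],
    [0,0,0.01,0],
    [0,0,0.01,0],
    [0,0,0.01,0],
    [0,0,0.01,0],
    [0,0,0.01,0],
  ],
)

```text
clock: 14.15
position: [0.453, 0.0214, 0.0946]
ee_rot: [0.0, 1.0, -0.015, 0.0]
contact_force: [-0.7, 0.3, 1.8]
width: 0.0
gripper_force: 1.0
```

>>> drive_tool(
  rows=[
    [0,0,0.01,0],
    [0,0,0.01,0],
    [0,0,0.01,0],
    [0,0,0.01,0],
    [0,0,0.01,0],
    [0,0,0.01,0],
    [0,0,0.01,0],
    [0,0,0.01,0],
  ],
)

```text
clock: 14.82
position: [0.453, 0.0214, 0.0945]
ee_rot: [0.0, 1.0, -0.015, 0.0]
contact_force: [-0.4, -0.2, 5.3]
width: -0.0002
gripper_force: 2.7
```

>>> drive_tool(
  rows=[
    [0,0,0.01,0],
    [0,0,0.01,0],
    [0,0,0.01,0],
    [0,0,0.01,0],
    [0,0,0.01,0],
    [0,0,0.01,0],
    [0,0,0.01,0],
    [0,0,0.01,0],
  ],
)

```text
clock: 15.48
position: [0.453, 0.0214, 0.0944]
ee_rot: [0.0, 1.0, -0.015, 0.0]
contact_force: [-2.0, -0.1, 7.7]
width: 0.0002
gripper_force: 3.4
```

>>> drive_tool(
  rows=[
    [0,0,0.01,0],
    [0,0,0.02,0],
    [0,0,0.02,0],
    [0,0,0.02,0],
    [0,0,0.02,0],
    [0,0,0.02,0],
    [0,0,0.02,0],
    [0,0,0.02,0],
  ],
)

```text
clock: 16.15
position: [0.453, 0.0214, 0.094]
ee_rot: [0.0, 1.0, -0.015, 0.0]
contact_force: [-1.5, -1.6, 8.4]
width: 0.0002
gripper_force: 4.1
```

>>> drive_tool(
  rows=[
    [0,0,0.01,0],
    [0,0,0.02,0],
    [0,0,0.03,0],
    [0,0,0.03,0],
    [0,0,0.03,0],
    [0,0,0.03,0],
    [0,0,0.03,0],
    [0,0,0.03,0],
  ],
)

```text
clock: 16.82
position: [0.4529, 0.0214, 0.0925]
ee_rot: [0.0, 1.0, -0.015, -0.0]
contact_force: [0.0, 0.3, 0.2]
width: 0.0
gripper_force: 0.0
```

>>> drive_tool(
  rows=[
    [0,0,0.01,0],
    [0,0,0.02,0],
    [0,0,0.03,0],
    [0,0,0.03,0],
    [0,0,0.03,0],
    [0,0,0.03,0],
    [0,0,0.03,0],
    [0,0,0.03,0],
  ],
)

```text
clock: 17.48
position: [0.4529, 0.0214, 0.092]
ee_rot: [0.0, 1.0, -0.015, 0.0]
contact_force: [0.4, -0.8, -0.1]
width: 0.0
gripper_force: 0.0
```

The middle lamp is sound (8.4 N) and clicked in. Next is L.

```bash
python3 -c "
from h import *
go(.4547,.220,.12,-13);go(.4547,.220,.0953,-13)"
```

```text
t 17.48 units [-0.169 -7.942 -1.12 ] turn 1.88 yaw -1.73 F [ 0.4  -0.78 -0.08] pos [0.4529 0.0214 0.092 ] w 0.0
t 17.48 units [-0.169 -7.942 -0.132] turn 1.88 yaw -1.73 F [ 0.4  -0.78 -0.08] pos [0.4529 0.0214 0.092 ] w 0.0
```

>>> drive_tool(
  rows=[
    [0,0,-0.4,0],
    [0,0,-0.9,0],
    [0,-0.7,-1.12,0.2],
    [0,-1.8,-1.12,0.5],
    [-0.05,-3.2,-1.12,0.9],
    [-0.1,-4.6,-1.12,1.3],
    [-0.15,-6.0,-1.12,1.7],
    [-0.17,-7.0,-1.12,1.88],
  ],
)

```text
clock: 18.15
position: [0.4537, 0.199, 0.1201]
ee_rot: [-0.0, 0.994, -0.114, 0.0]
contact_force: [0.4, 0.5, -1.1]
width: 0.0
gripper_force: 0.0
```

```bash
python3 -c "
from h import *
go(.4547,.2204,.0955,-13)"
```

```text
t 18.15 units [-0.156 -0.842  0.985] turn -0.01 yaw -13.06 F [ 0.36  0.51 -1.08] pos [0.4537 0.199  0.1201] w 0.0
```

>>> drive_tool(
  rows=[
    [-0.1,-0.5,0,0],
    [-0.16,-0.87,0.1,0],
    [-0.16,-0.87,0.35,0],
    [-0.16,-0.87,0.6,0],
    [-0.16,-0.87,0.8,0],
    [-0.16,-0.87,0.93,0],
    [-0.16,-0.87,0.97,0],
    [-0.16,-0.87,0.97,0],
  ],
)

```text
clock: 18.82
position: [0.4548, 0.2177, 0.0952]
ee_rot: [0.0, 0.993, -0.114, -0.0]
contact_force: [0.4, 0.7, -0.3]
width: -0.0003
gripper_force: 0.0
```

>>> drive_tool(
  rows=[
    [0,0,0.02,0],
    [0,0,0.02,0],
    [0,0,0.02,0],
    [0,0,0.02,0],
    [0,0,0.02,0],
    [0,0,0.02,0],
    [0,0,0.02,0],
    [0,0,0.02,0],
  ],
)

```text
clock: 19.48
position: [0.4549, 0.2186, 0.0952]
ee_rot: [0.0, 0.994, -0.113, 0.0]
contact_force: [0.0, 1.2, 0.5]
width: -0.0001
gripper_force: 0.0
```

>>> drive_tool(
  rows=[
    [0,0,0.015,0],
    [0,0,0.015,0],
    [0,0,0.015,0],
    [0,0,0.015,0],
    [0,0,0.015,0],
    [0,0,0.015,0],
    [0,0,0.015,0],
    [0,0,0.015,0],
  ],
)

```text
clock: 20.15
position: [0.455, 0.2186, 0.0948]
ee_rot: [0.0, 0.994, -0.113, 0.0]
contact_force: [-0.2, 0.0, 0.1]
width: -0.0002
gripper_force: 0.0
```

>>> drive_tool(
  rows=[
    [0,0,0.01,0],
    [0,0,0.01,0],
    [0,0,0.01,0],
    [0,0,0.01,0],
    [0,0,0.01,0],
    [0,0,0.01,0],
    [0,0,0.01,0],
    [0,0,0.01,0],
  ],
)

```text
clock: 20.82
position: [0.4549, 0.2185, 0.0946]
ee_rot: [0.0, 0.994, -0.113, 0.0]
contact_force: [0.6, 0.2, 0.8]
width: 0.0004
gripper_force: 0.0
```

>>> drive_tool(
  rows=[
    [0,0,0.01,0],
    [0,0,0.01,0],
    [0,0,0.01,0],
    [0,0,0.01,0],
    [0,0,0.01,0],
    [0,0,0.01,0],
    [0,0,0.01,0],
    [0,0,0.01,0],
  ],
)

```text
clock: 21.48
position: [0.455, 0.2186, 0.0945]
ee_rot: [0.0, 0.994, -0.113, 0.0]
contact_force: [-0.3, -0.0, 5.7]
width: -0.0
gripper_force: 2.4
```

L pushes back with 5.7 N and rising, so I'll continue gently.

>>> drive_tool(
  rows=[
    [0,0,0.01,0],
    [0,0,0.015,0],
    [0,0,0.015,0],
    [0,0,0.015,0],
    [0,0,0.015,0],
    [0,0,0.015,0],
    [0,0,0.015,0],
    [0,0,0.015,0],
  ],
)

```text
clock: 22.15
position: [0.455, 0.2186, 0.0944]
ee_rot: [-0.0, 0.994, -0.113, 0.0]
contact_force: [-3.2, -0.1, 7.6]
width: 0.0002
gripper_force: 3.4
```

>>> drive_tool(
  rows=[
    [0,0,0.01,0],
    [0,0,0.02,0],
    [0,0,0.02,0],
    [0,0,0.02,0],
    [0,0,0.02,0],
    [0,0,0.02,0],
    [0,0,0.02,0],
    [0,0,0.02,0],
  ],
)

```text
clock: 22.82
position: [0.455, 0.2186, 0.0941]
ee_rot: [-0.0, 0.994, -0.113, 0.0]
contact_force: [-2.0, -0.2, 8.4]
width: -0.0002
gripper_force: 4.3
```

>>> drive_tool(
  rows=[
    [0,0,0.01,0],
    [0,0,0.02,0],
    [0,0,0.03,0],
    [0,0,0.03,0],
    [0,0,0.03,0],
    [0,0,0.03,0],
    [0,0,0.03,0],
    [0,0,0.03,0],
  ],
)

```text
clock: 23.48
position: [0.4549, 0.2186, 0.0924]
ee_rot: [0.0, 0.994, -0.113, -0.0]
contact_force: [-0.4, -0.5, -0.3]
width: 0.0002
gripper_force: 0.0
```

>>> drive_tool(
  rows=[
    [0,0,0.01,0],
    [0,0,0.02,0],
    [0,0,0.03,0],
    [0,0,0.03,0],
    [0,0,0.03,0],
    [0,0,0.03,0],
    [0,0,0.03,0],
    [0,0,0.03,0],
  ],
)

```text
clock: 24.15
position: [0.455, 0.2186, 0.092]
ee_rot: [0.0, 0.994, -0.113, 0.0]
contact_force: [0.3, 0.2, 0.3]
width: 0.0004
gripper_force: 0.0
```

L is sound too (8.4 N), so R is the worn one. I'll rise, return and open the gripper.

```bash
python3 -c "
from h import *
go(.4244,-.1932,.16,-8.5)"
```

```text
t 24.15 units [ 2.516 16.324 -2.719] turn -0.75 yaw -13.01 F [0.3  0.18 0.31] pos [0.455  0.2186 0.092 ] w 0.0004
```

>>> drive_tool(
  rows=[
    [0,0,-0.6,0],
    [0,0,-1.5,0],
    [0.1,0.7,-2.3,0],
    [0.3,2.0,-2.7,0],
    [0.5,3.5,-2.7,0],
    [0.75,5.0,-2.7,0],
    [1.0,6.5,-2.7,-0.1],
    [1.2,8.0,-2.7,-0.2],
  ],
)

```text
clock: 24.82
position: [0.439, 0.0154, 0.1598]
ee_rot: [0.0, 0.995, -0.102, 0.001]
contact_force: [0.7, -0.9, -0.5]
width: 0.0002
gripper_force: 0.0
```

>>> drive_tool(
  rows=[
    [0.23,1.5,0,-0.1],
    [0.46,3.0,0,-0.2],
    [0.7,4.5,0,-0.3],
    [0.93,6.0,0,-0.4],
    [1.15,7.3,0,-0.5],
    [1.28,8.1,0,-0.55],
    [1.3,8.3,0,-0.55],
    [1.3,8.3,0,-0.55],
  ],
  grip=85,
)

```text
clock: 25.48
position: [0.4284, -0.1941, 0.1594]
ee_rot: [-0.0, 0.997, -0.076, 0.0]
contact_force: [-1.0, 0.7, 0.5]
width: 0.0851
gripper_force: 0.0
```

```bash
python3 - <<'E'
from h import *
from rig import eyes
go(.4244,-.1932,.04,-8.5)
im,d=eyes.get_image('wrist'); np.savez('w2.npz',im=im,d=d,**eyes.camera_info('wrist')); cv2.imwrite('pics/w2.png',im[...,::-1])
go(.4244,-.1932,.04,-8.5)
im,P,z=cloud('w2.npz'); hsv=cv2.cvtColor(im,cv2.COLOR_RGB2HSV)
y=cv2.inRange(hsv,(20,150,120),(35,255,255))>0
m=y&(np.hypot(P[...,0]-.4244,P[...,1]+.1932)<.02); print('cap',m.sum(),np.nanmean(P[m],0))
m=(np.hypot(P[...,0]-.4244,P[...,1]+.1932)<.055)&(P[...,2]>.03)&(P[...,2]<.064)&(hsv[...,1]<60)
print(cv2.minAreaRect(P[m][:,:2].astype(np.float32)*1000))
E
```

```text
t 25.48 units [-0.164 -0.01   4.778] turn -0.03 yaw -8.68 F [-1.    0.67  0.5 ] pos [ 0.4284 -0.1941  0.1594] w 0.0851
t 25.53 units [-0.145  0.049  4.773] turn -0.02 yaw -8.6 F [-0.58  0.8  -0.74] pos [ 0.4282 -0.1927  0.1593] w 0.0851
cap 188 [ 0.42470548 -0.1940388   0.0671332 ]
((424.08526611328125, -193.48342895507812), (51.44062423706055, 77.19012451171875), 82.08568572998047)
```

View pics/w2.png

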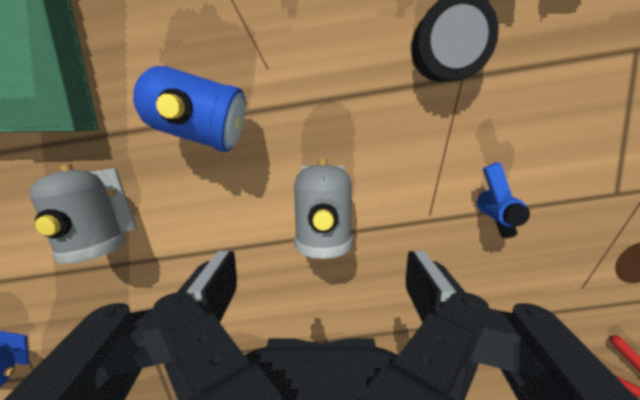

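The cap, at (323,220), is centred between the open fingers at about (321,260). Descending and gripping.

>>> drive_tool(
  rows=[
    [-0.05,0.02,0.5,0],
    [-0.1,0.03,1.2,0],
    [-0.14,0.03,2.0,0],
    [-0.14,0.03,2.8,0],
    [-0.14,0.03,3.6,0],
    [-0.14,0.03,4.3,0],
    [-0.14,0.03,4.7,0],
    [-0.14,0.03,4.77,0],
  ],
)

```text
clock: 26.2
position: [0.4236, -0.1903, 0.0386]
ee_rot: [-0.001, 0.997, -0.073, -0.002]
contact_force: [0.0, 0.1, -0.4]
width: 0.085
gripper_force: 0.0
```

>>> drive_tool(
  rows=[
    [0,0,0,0],
    [0,0,0,0],
    [0,0,0,0],
    [0,0,0,0],
    [0,0,0,0],
    [0,0,0,0],
    [0,0,0,0],
    [0,0,0,0],
  ],
  grip=40,
  newtons=30,
)

```text
clock: 26.87
position: [0.4258, -0.1932, 0.0414]
ee_rot: [0.0, 0.997, -0.074, 0.001]
contact_force: [0.1, 1.5, 6.4]
width: 0.0487
gripper_force: 31.3
```

```bash
python3 - <<'E'
from h import *
from rig import get_state
go(.617,.091,.15,-8.5); print(get_state()['gripper_force'])
E
```

```text
t 26.87 units [  5.889 -12.376  -4.335] turn -0.0 yaw -8.53 F [0.11 1.49 6.45] pos [ 0.4258 -0.1932  0.0414] w 0.0487
31.295791268348694
```

>>> drive_tool(
  rows=[
    [0,0,-0.1,0],
    [0,0,-0.3,0],
    [0,0,-0.6,0],
    [0,0,-1.1,0],
    [0,0,-1.7,0],
    [0,0,-2.3,0],
    [0,0,-2.8,0],
    [0,0,-3.2,0],
  ],
  newtons=35,
)

```text
clock: 27.53
position: [0.4251, -0.1932, 0.1218]
ee_rot: [0.0, 0.997, -0.074, 0.001]
contact_force: [-0.0, 0.0, -2.7]
width: 0.0491
gripper_force: 36.6
```

>>> drive_tool(
  rows=[
    [0,0,-0.3,0],
    [0,0,-0.6,0],
    [0,0,-0.9,0],
    [0,0,-1.1,0],
    [0,0,-1.2,0],
    [0,0,-1.2,0],
    [0,0,-1.2,0],
    [0,0,-1.2,0],
  ],
)

```text
clock: 28.2
position: [0.4246, -0.1929, 0.1498]
ee_rot: [-0.0, 0.997, -0.074, -0.001]
contact_force: [-0.0, 0.4, -2.1]
width: 0.0487
gripper_force: 36.6
```

```bash
python3 - <<'E'
from h import *
from rig import get_state,eyes
go(.617,.091,.15,-8.5); print(get_state()['gripper_force'])
im,d=eyes.get_image('side'); im=im[100:330,150:480]; cv2.imwrite('pics/s2.png',cv2.resize(im,None,fx=2.4,fy=2.4)[...,::-1])
E
```

```text
t 28.2 units [ 5.9310e+00 -1.2367e+01 -1.0000e-02] turn -0.0 yaw -8.51 F [-0.01  0.35 -2.13] pos [ 0.4246 -0.1929  0.1498] w 0.0487
36.57273709774017
```

View pics/s2.png

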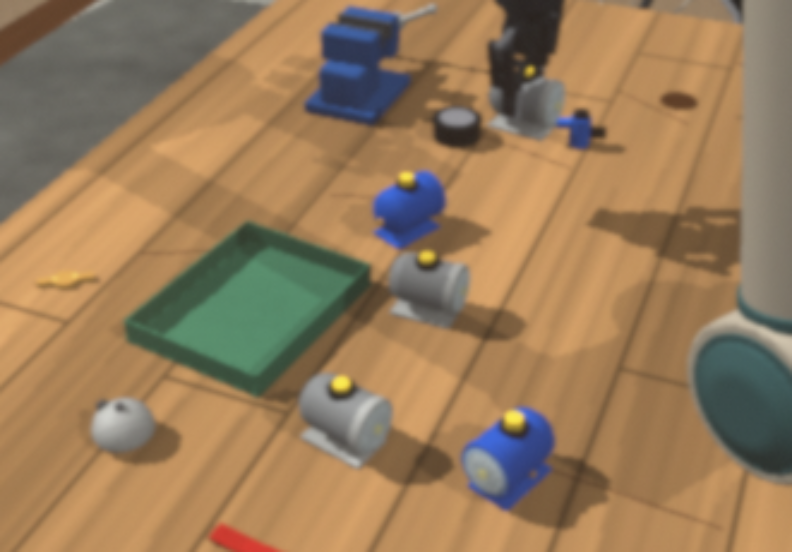

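The lamp hangs upright in the fingers at (530,100). The tray is clear at (250,305). Carrying it over now.

>>> drive_tool(
  rows=[
    [0.2,-0.4,0,0],
    [0.5,-1.1,0,0],
    [0.95,-2.0,0,0],
    [1.5,-3.1,0,0],
    [2.1,-4.3,0,0],
    [2.6,-5.4,0,0],
    [3.1,-6.5,0,0],
    [3.6,-7.5,0,0],
  ],
)

```text
clock: 28.92
position: [0.5424, -0.0183, 0.1499]
ee_rot: [-0.0, 0.997, -0.074, -0.0]
contact_force: [0.4, -0.2, -0.6]
width: 0.049
gripper_force: 36.7
```

>>> drive_tool(
  rows=[
    [0.5,-1.0,0,0],
    [0.9,-1.9,0,0],
    [1.3,-2.8,0,0],
    [1.7,-3.6,0,0],
    [2.0,-4.3,0,0],
    [2.2,-4.7,0,0],
    [2.3,-4.86,0,0],
    [2.3,-4.86,0,0],
  ],
)

```text
clock: 29.58
position: [0.6168, 0.0917, 0.1497]
ee_rot: [0.0, 0.997, -0.074, -0.0]
contact_force: [-0.5, -0.0, -2.2]
width: 0.0485
gripper_force: 36.8
```

```bash
python3 -c "
from h import *
go(.617,.091,.0445,-8.5)"
```

```text
t 29.58 units [0.014 0.023 4.208] turn 0.01 yaw -8.43 F [-0.54 -0.02 -2.17] pos [0.6168 0.0917 0.1497] w 0.0485
```

>>> drive_tool(
  rows=[
    [0,0,0.3,0],
    [0,0,0.9,0],
    [0,0,1.6,0],
    [0,0,2.3,0],
    [0,0,3.0,0],
    [0,0,3.5,0],
    [0,0,3.8,0],
    [0,0,3.9,0],
  ],
)

```text
clock: 30.25
position: [0.6149, 0.0896, 0.051]
ee_rot: [0.0, 0.997, -0.075, -0.002]
contact_force: [-0.7, 0.4, -2.0]
width: 0.0486
gripper_force: 36.8
```

>>> drive_tool(
  rows=[
    [0,0,0.03,0],
    [0,0,0.06,0],
    [0,0,0.09,0],
    [0,0,0.12,0],
    [0,0,0.15,0],
    [0,0,0.15,0],
    [0,0,0.15,0],
    [0,0,0.15,0],
  ],
)

```text
clock: 30.92
position: [0.6166, 0.0908, 0.0491]
ee_rot: [0.0, 0.997, -0.074, 0.0]
contact_force: [0.2, 0.2, -2.9]
width: 0.049
gripper_force: 36.8
```

>>> drive_tool(
  rows=[
    [0,0,0.02,0],
    [0,0,0.04,0],
    [0,0,0.06,0],
    [0,0,0.06,0],
    [0,0,0.06,0],
    [0,0,0.06,0],
    [0,0,0.06,0],
    [0,0,0.06,0],
  ],
)

```text
clock: 31.58
position: [0.6166, 0.0907, 0.0475]
ee_rot: [0.0, 0.997, -0.074, 0.0]
contact_force: [-0.3, -0.3, -2.1]
width: 0.0491
gripper_force: 36.8
```

>>> drive_tool(
  rows=[
    [0,0,0.02,0],
    [0,0,0.04,0],
    [0,0,0.06,0],
    [0,0,0.06,0],
    [0,0,0.06,0],
    [0,0,0.06,0],
    [0,0,0.06,0],
    [0,0,0.06,0],
  ],
)

```text
clock: 32.25
position: [0.6165, 0.0907, 0.046]
ee_rot: [0.0, 0.997, -0.074, 0.0]
contact_force: [1.3, -0.9, -1.8]
width: 0.0488
gripper_force: 36.8
```

>>> drive_tool(
  rows=[
    [0,0,0.02,0],
    [0,0,0.04,0],
    [0,0,0.04,0],
    [0,0,0.04,0],
    [0,0,0.04,0],
    [0,0,0.04,0],
    [0,0,0.04,0],
    [0,0,0.04,0],
  ],
)

```text
clock: 32.92
position: [0.6165, 0.0907, 0.045]
ee_rot: [0.0, 0.997, -0.074, 0.0]
contact_force: [-0.8, -0.6, -2.9]
width: 0.0491
gripper_force: 36.8
```

>>> drive_tool(
  rows=[
    [0,0,0.02,0],
    [0,0,0.02,0],
    [0,0,0.02,0],
    [0,0,0.02,0],
    [0,0,0.02,0],
    [0,0,0.02,0],
    [0,0,0.02,0],
    [0,0,0.02,0],
  ],
)

```text
clock: 33.58
position: [0.6166, 0.0907, 0.0446]
ee_rot: [0.0, 0.997, -0.074, 0.0]
contact_force: [-0.0, -0.6, -1.4]
width: 0.0488
gripper_force: 36.8
```

>>> drive_tool(
  rows=[
    [0,0,0.02,0],
    [0,0,0.02,0],
    [0,0,0.02,0],
    [0,0,0.02,0],
    [0,0,0.02,0],
    [0,0,0.02,0],
    [0,0,0.02,0],
    [0,0,0.02,0],
  ],
)

```text
clock: 34.25
position: [0.6166, 0.0908, 0.0445]
ee_rot: [0.0, 0.997, -0.074, 0.0]
contact_force: [-1.5, 0.4, 4.1]
width: 0.0489
gripper_force: 37.4
```

>>> drive_tool(
  rows=[
    [0,0,0.015,0],
    [0,0,0.015,0],
    [0,0,0.015,0],
    [0,0,0.015,0],
    [0,0,0.015,0],
    [0,0,0.015,0],
    [0,0,0.015,0],
    [0,0,0.015,0],
  ],
)

```text
clock: 34.92
position: [0.6166, 0.0908, 0.0445]
ee_rot: [0.0, 0.997, -0.074, 0.0]
contact_force: [-2.7, 0.9, 7.4]
width: 0.049
gripper_force: 37.7
```

The foot is down. Relaxing a little, then opening and retreating.

>>> drive_tool(
  rows=[
    [0,0,-0.01,0],
    [0,0,-0.015,0],
    [0,0,-0.015,0],
    [0,0,-0.015,0],
    [0,0,-0.015,0],
    [0,0,-0.015,0],
    [0,0,-0.015,0],
    [0,0,-0.015,0],
  ],
  newtons=20,
)

```text
clock: 35.58
position: [0.6166, 0.0907, 0.0445]
ee_rot: [0.0, 0.997, -0.074, 0.0]
contact_force: [-2.2, -0.1, 6.7]
width: 0.0494
gripper_force: 37.5
```

>>> drive_tool(
  rows=[
    [0,0,0,0],
    [0,0,0,0],
    [0,0,0,0],
    [0,0,0,0],
    [0,0,0,0],
    [0,0,0,0],
    [0,0,0,0],
    [0,0,0,0],
  ],
  grip=80,
)

```text
clock: 36.25
position: [0.6166, 0.0907, 0.0439]
ee_rot: [0.0, 0.997, -0.074, 0.0]
contact_force: [0.2, -0.6, -0.1]
width: 0.08
gripper_force: 0.0
```

>>> drive_tool(
  rows=[
    [0,0,-0.2,0],
    [0,0,-0.6,0],
    [0,0,-1.2,0],
    [0,0,-2.0,0],
    [0,0,-3.0,0],
    [0,0,-4.0,0],
    [0,0,-5.0,0],
    [0,0,-5.5,0],
  ],
)

```text
clock: 36.92
position: [0.6181, 0.0908, 0.1862]
ee_rot: [-0.0, 0.997, -0.074, 0.003]
contact_force: [0.3, 0.4, 0.3]
width: 0.0799
gripper_force: 0.0
```

```bash
python3 - <<'E'
from h import *
from rig import eyes
go(.617,.091,.2,-8.5)
im,d=eyes.get_image('wrist'); np.savez('w3.npz',im=im,d=d,**eyes.camera_info('wrist'));cv2.imwrite('pics/w3.png',im[...,::-1])
ims,d=eyes.get_image('side'); np.savez('s3.npz',im=ims,d=d,**eyes.camera_info('side')); cv2.imwrite('pics/s3.png',cv2.resize(ims[150:330,150:480],None,fx=2.4,fy=2.4)[...,::-1])
im,P,z=cloud('s3.npz'); hsv=cv2.cvtColor(im,cv2.COLOR_RGB2HSV)
y=cv2.inRange(hsv,(20,150,120),(35,255,255))
n,l,s,c=cv2.connectedComponentsWithStats(y)
for i in range(1,n):
    if s[i,4]>15: print(c[i].round(),np.nanmedian(P[l==i],0).round(4))
E
```

```text
t 36.92 units [-0.042 -0.001 -0.552] turn -0.0 yaw -8.51 F [0.34 0.39 0.35] pos [0.6181 0.0908 0.1862] w 0.0799
[318. 174.] [ 0.5232 -0.0979  0.0701]
[252. 207.] [0.6134 0.0951 0.0713]
[328. 206.] [0.4502 0.0235 0.0682]
[292. 260.] [0.4515 0.2235 0.0684]
[363. 275.] [0.3035 0.2125 0.0711]
```

View pics/w3.png

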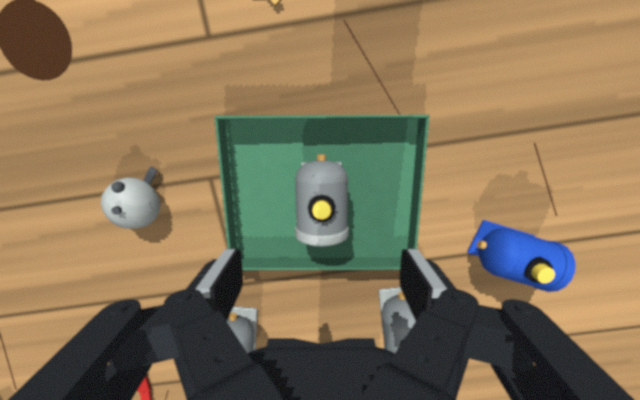

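View pics/s3.png

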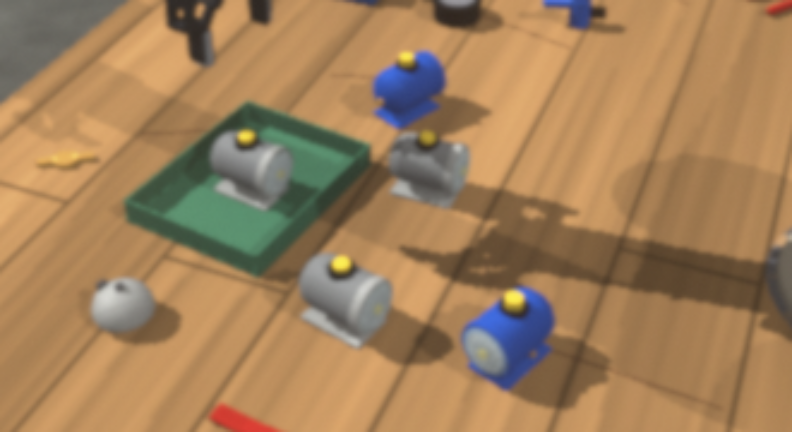

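The wrist view shows the lamp upright on the tray floor, with its cap at (321,210). In the side view the two sound lamps stand in place with their caps in. Their caps read about 2–3 mm lower than those on the blue lamps.

```bash
python3 -c "
from rig import order
print(order.sign_off())"
```

```text
the job is handed in; nothing more can be done
None
```

I clicked in all three switches and handed the job in: the worn lamp (the right-hand one, about 3.6 N against 8.4 N for the other two) stands upright in the green tray, and the two sound lamps are where they were; the sign-off returned no verdict.

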